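# Set the brew scale going for a pour-over

## Robot

A 6-joint arm with a two-finger parallel gripper is mounted at the origin on the work surface. World frame = base frame: x ahead of the robot, y to its left, z up, the work surface at z = 0. Lengths are in m, angles in degrees, forces in N, time in s.
With the tool pointing down it reaches from about 0.3 to 0.825 m from the base axis. Payload 5.4 kg.
Tool frame: the origin (TCP) lies midway between the tips of the shut fingers; the grasp point (between the pads) lies 19 mm behind it; z points along the fingers, y is the line along which they close (so a half turn about z gives the same grasp; the last joint's range is limited). The gripper opens to 92 mm and grips with 3 to 60 N. Pads are 20 mm wide; open, the fingers measure 128 mm over their backs; the gripper's body (75 mm by 189 mm) begins 69 mm behind the grasp point.
Start: joints at [58.608, 9.076, 91.501, -0, 79.423, -12.038], TCP at [0.191, 0.542, 0.215] pointing down, gripper open.
Joint ranges: [-166.64, 166.64], [-54.1, 131.32], [10.49, 154.53], [-73.88, 253.88], [9.74, 151.15], [-171.62, 171.62]. Speed limits (degrees/s): [147.25, 147.25, 180, 180, 180, 180].

## Interface

Orientations are given as a 3x3 rotation matrix whose columns are the frame's x, y, z axes.
In Python, from plant import get_obs, optics, robot gives the robot as it stands.
- The arm moves only by the tool arm_command, never from a script. Its argument "deltas" is a list of rows, each an object with "xyz": the shift along the tool's x, y, z each as a share of 400 mm, from -1 to 1, a list of three; "yaw": the turn about the tool's z as a share of 180 degrees, from -1 to 1; "claw": the opening, from 0 (shut) to 1 (fully open). In form: [{"xyz": [dx, dy, dz], "yaw": yaw, "claw": claw}, ...]. A call has 1 to 20 rows; each row is the pose to reach, as a shift and turn from the pose commanded when the call began, along the tool's axes at that moment, turning the shorter way round; what a row does not reach only later rows make up. A row lasts 1/12 s, in which the tool goes at most 41.7 mm and 7.16 degrees, less where a joint would pass 70% of its speed; a pose out of reach is approached as far as the arm can. A call with a number of a shift or a turn outside -1 to 1 is refused whole. A call with a gripper value outside its range is refused whole. The fingers move at their own pace and stop on an object; "newtons" is the grip in N (left out, the last holds). Time passes only in rows, so rows that repeat a pose let the fingers close. It gives the time, the measured TCP pose, the force, the opening and the grip force at its end, in the units of the state.
- get_obs(): the state, without advancing time (a new reading comes with each control period).
- optics.camera(name): name is "scene" or "side" or "wrist"; returns the picture (480x640x3 uint8, red, green, blue); there is no depth.
- optics.camera_model(name): a dict with "mtx" (3x3 intrinsics, pixels), "camera_from_world" (4x4, takes a point from world to camera coordinates). Camera axes: x right, y down, z forward; pixel columns grow to the right and rows downward; lengths in m; the calibration is good to about 2 mm. A picture is of the moment at which its call begins: read the wrist's pose just before it. camera_model takes no time and is no camera call; for the wrist camera it gives the pose at the moment of the call.
- robot.hand_in(): hands the job in; it is judged then, once.
The state is a dict: "time": time; "joints": joint angles; "joint_velocities": joint speeds; "tau": joint torques, N m; "ee_pos": TCP position; "eef_rot": TCP orientation; "ft_force": force on the tool from outside, world axes, zero at the start; "ft_torque": the same for the moment, N m; "gripper_width": finger opening in m; "grasp_force": force on a finger pad.
Only numpy, scipy, OpenCV 4.12 (cv2) and the standard library are available. Lean on these libraries where they do the work, as an engineer would, in place of code of your own. Each camera call takes 0.05 s, during which the arm holds its last target. There are 200 camera calls.

## Task

The brew scale is already on, with the carafe and dripper standing on it. Get it ready for a pour-over by tapping three of its keys with a fingertip, gently and one after another: first the yellow units key, then the white tare key, then the green timer key. Leave the red power key alone, keep off the weighing plate, and don't lift or shift the scale or anything standing on or beside it.

Things in the scene. Friction and masses are not known exactly. Their poses are not given: they have to be found in the camera images.
- scale: Grey bench scale, 285 mm deep (x) by 220 mm wide (y), about 2 kg, loose on rubber feet. Origin on the counter, 155 mm behind its front edge; x points front to back, y left for someone facing the front, z up. Black key panel at the front, 85 mm deep, rising from 30 to 45 mm high (10 degrees). Keys in a row along y, 46 mm apart, 129 mm in front of the origin, left to right: tare, timer, units, power.
- plate: Nearly square stainless weighing plate of the scale, 190 mm by 206 mm, its upper face 55 mm above the counter. Fixed to the scale; origin 32.5 mm behind the scale's origin and 44 mm above the counter, so 11 mm below its upper face.
- units (a joint): Yellow units key, third from the left. It slides into the panel against a soft spring: 1 N to start, 4.2 N fully in at 4.5 mm (hard stop); it has worked when 2.5 mm in, and springs back when let go. Joint value: depth pressed in m, 0 = up.
- units_top (a point): Centre of the top face of the yellow units key, a disc 22 mm across that stands 6 mm proud of the panel. The point's z axis points out of the key (10 degrees off vertical, leaning to the scale's front), x up the slope towards the plate, y to the left.
- tare (a joint): White tare (zero) key with a black ring, far left. It slides into the panel against a soft spring: 1 N to start, 4.2 N fully in at 4.5 mm (hard stop); it has worked when 2.5 mm in, and springs back when let go. Joint value: depth pressed in m, 0 = up.
- tare_top (a point): Centre of the top face of the white tare key, a disc 22 mm across that stands 6 mm proud of the panel. The point's z axis points out of the key (10 degrees off vertical, leaning to the scale's front), x up the slope towards the plate, y to the left.
- timer (a joint): Green timer key with a white clock face, second from the left. It slides into the panel against a soft spring: 1 N to start, 4.2 N fully in at 4.5 mm (hard stop); it has worked when 2.5 mm in, and springs back when let go. Joint value: depth pressed in m, 0 = up.
- timer_top (a point): Centre of the top face of the green timer key, a disc 22 mm across that stands 6 mm proud of the panel. The point's z axis points out of the key (10 degrees off vertical, leaning to the scale's front), x up the slope towards the plate, y to the left.
- power (a joint): Red power key with a white ring, far right; not to be pressed. It slides into the panel against a soft spring: 1 N to start, 4.2 N fully in at 4.5 mm (hard stop); it has worked when 2.5 mm in, and springs back when let go. Joint value: depth pressed in m, 0 = up.
- power_top (a point): Centre of the top face of the red power key, a disc 22 mm across that stands 6 mm proud of the panel. The point's z axis points out of the key (10 degrees off vertical, leaning to the scale's front), x up the slope towards the plate, y to the left.
- carafe: Round glass carafe, 106 mm across, 108 mm high, black handle reaching 88 mm from its axis on its own +y side; it stands loose on the plate. Origin at the centre of its underside, z up.
- dripper: White ceramic cone dripper, 116 mm across the mouth, 78 mm high above its flange, handle reaching 78 mm from its axis on its own +y side, set loosely on the carafe's rim. Origin at the underside of the flange, on the axis, z up. Its mouth is 241 mm above the counter.
- jug: Steel milk jug, 90 mm across, 100 mm high, handle reaching 73 mm from its axis on its own +x side, loose on the counter to one side of the scale. Origin at the centre of its underside, z up.
- cup: Purple paper cup, 92 mm across the rim, 80 mm high, loose on the counter on the other side of the scale. Origin at the centre of its underside, z up.
Not all that is in view belongs to the job. What is shaped like the carafe but brown is not meant. Leave any orange look-alike of the dripper alone.

How it is judged (in metres and radians):
On the way, in this order (a step that is already met when the one before it is completed fails the run):
1. a finger taps the yellow units key in, no other key down (value of joint units above 0.0025 m and contact force between scale and the fingers above 0.5 N and value of joint each of tare, timer, power below 0.001 m), for 0.03 s.
2. the units key let go again, a finger taps the white tare key in, no other key down (value of joint tare above 0.0025 m and contact force between scale and the fingers above 0.5 N and value of joint each of timer, units, power below 0.001 m), for 0.03 s.
3. the tare key let go again, a finger taps the green timer key in, no other key down (value of joint timer above 0.0025 m and contact force between scale and the fingers above 0.5 N and value of joint each of tare, units, power below 0.001 m), for 0.03 s.
At the end, for the whole second after the job is handed in: All four keys are up again (within 1 mm), the scale stands flat within 12 mm of where it was, the carafe, dripper, jug and cup stand upright within 15 mm of where they were, and everything is still (value of joint each of tare, timer, units, power below 0.001 m and distance of scale from where it was at the start of the episode below 0.012 m and angle between scale's own z axis and vertical below 0.03 rad and distance of each of carafe, dripper, jug, cup from where it was at the start of the episode below 0.015 m and angle between each of carafe, dripper, jug, cup's own z axis and vertical below 0.08 rad and linear speed of each of scale, carafe, dripper, jug, cup below 0.02 m/s); the robot touches nothing.
It fails at once if the red power key is pressed, or two keys at once (more than 1.5 mm) (value of joint power above 0.0015 m or value of joint each of tare, timer above 0.0015 m or value of joint each of timer, units above 0.0015 m or value of joint each of units, tare above 0.0015 m).
It fails at once if the scale is pressed hard instead of tapped lightly (over 15 N) (contact force between scale and the fingers above 15 N or contact force between scale and the arm above 15 N).
It fails at once if the robot leans on the weighing plate (over 2 N) (contact force between plate and the fingers above 2 N or contact force between plate and the arm above 2 N).
It fails at once if the scale is lifted, tipped or shifted (12 mm or 0.05 rad) (distance of scale from where it was at the start of the episode above 0.012 m or angle between scale's own z axis and vertical above 0.05 rad).
It fails at once if the carafe, dripper, jug or cup is lifted, carried or knocked (15 mm or 0.15 rad) (distance of any of carafe, dripper, jug, cup from where it was at the start of the episode above 0.015 m or angle between any of carafe, dripper, jug, cup's own z axis and vertical above 0.15 rad).
It also fails if it takes over 40 s, if anything falls off the work surface, if the arm or the gripper's body presses on something with over 40 N, if the wrist force passes 120 N, or if a joint passes its speed limit or range.

## Working session

There is one attempt and no reset: what is moved stays moved. The work goes in short steps, Python scripts to look and compute and a tool call to move; the robot and the scene stay as the last step left them, time stands still between calls to the robot, and variables do not carry over. Pictures are saved under pics/ and viewed, at most 10 in all, crops included, and the job is handed in when it is done.

Besides the shell and the picture viewer there is one more tool, called by a JSON object that holds its "name" and its "arguments", one argument or row to a line. arm_command: Moves the arm, as the interface text tells. Shift numbers are shares of 400 mm and turn numbers shares of 180 degrees, none past 1 either way. Its arguments: {"type":"object","properties":{"deltas":{"type":"array"},"newtons":{"type":"number"}},"required":["deltas"]}

```bash
mkdir -p pics
python3 - <<'E'
from plant import get_obs, optics, robot
import cv2, numpy as np
o=get_obs(); print(o['time'],o['ee_pos'],np.round(o['eef_rot'],3).tolist(),o['gripper_width'])
for n in ['scene','side']:
    im=optics.camera(n); cv2.imwrite(f'pics/{n}0.png',im[:,:,::-1])
    m=optics.camera_model(n); print(n,np.round(m['mtx'],1).tolist(),np.round(m['camera_from_world'],4).tolist())
E
```

```text
0.0 [0.19025151 0.54196397 0.21362519] [[-0.943, 0.331, -0.001], [0.331, 0.943, -0.002], [0.0, -0.002, -1.0]] 0.092050594926418
scene [[450.2, 0.0, 313.6], [0.0, 450.2, 239.4], [0.0, 0.0, 1.0]] [[0.3439, 0.939, -0.0044, -0.2187], [0.8111, -0.2994, -0.5024, -0.3814], [-0.4731, 0.1692, -0.8646, 1.199], [0.0, 0.0, 0.0, 1.0]]
side [[515.6, 0.0, 314.7], [0.0, 515.6, 242.9], [0.0, 0.0, 1.0]] [[0.7261, -0.6875, -0.0111, -0.3591], [-0.4212, -0.432, -0.7975, 0.3415], [0.5435, 0.5837, -0.6032, 0.8823], [0.0, 0.0, 0.0, 1.0]]
```

View pics/scene0.png

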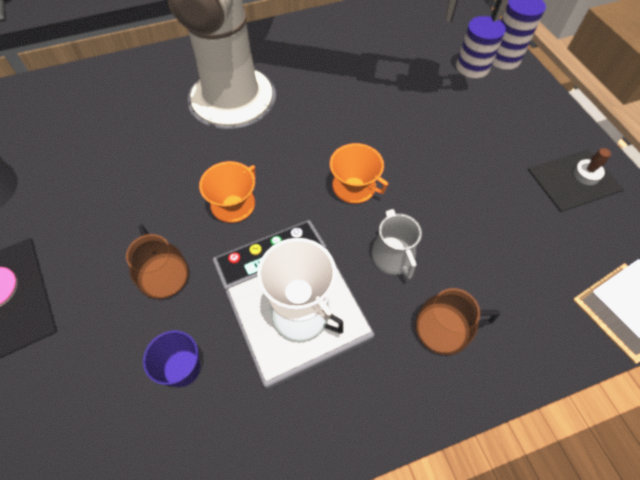

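View pics/side0.png

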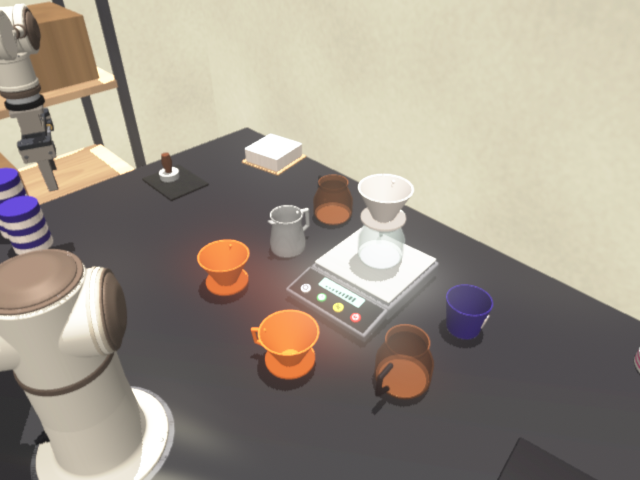

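The scene view shows the scale facing the robot, with red at (234,258), yellow (255,249), green (276,241) and white (297,233). In the side view they are at about white (306,288), green (321,297), yellow (338,307) and red (355,317). I'll enlarge both.

Run:
```python
import cv2, numpy as np
a=cv2.imread('pics/scene0.png')[215:285,205:325]; b=cv2.imread('pics/side0.png')[265:335,280:400]
f=lambda i:cv2.resize(i,None,fx=6,fy=6,interpolation=cv2.INTER_CUBIC)[:300] if 0 else cv2.resize(i,(480,280),interpolation=cv2.INTER_CUBIC)
cv2.imwrite('pics/crop0.png',np.vstack([f(a),f(b)]))
```

```text
(no output)
```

View pics/crop0.png

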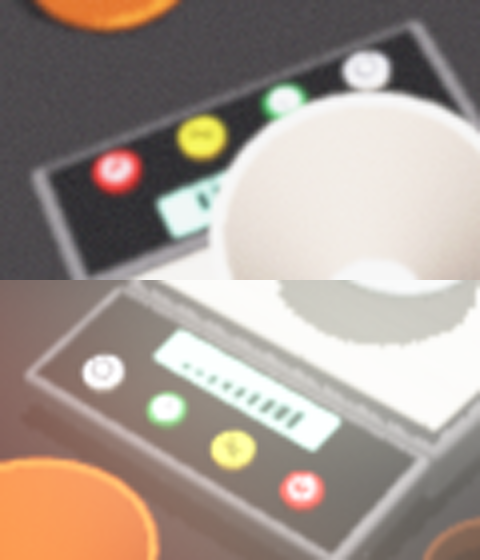

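In the enlarged crop (4x), scene has red (117,171), yellow (202,137), green (285,101, partly hidden by the dripper) and white (367,70). Side has white (103,92), green (166,128), yellow (233,169) and red (302,210). I'll triangulate these and check the result against the 46 mm pitch and the 40.5 mm height.

```bash
cat > h.py <<'E'
import numpy as np, cv2
from plant import get_obs, optics, robot
def P(n):
    m=optics.camera_model(n); return m['mtx']@m['camera_from_world'][:3]
def plane(Pm,uv,z):
    H=np.c_[Pm[:,:2],Pm[:,2]*z+Pm[:,3]]; p=np.linalg.solve(H,[*uv,1]); return p[:2]/p[2]
E
python3 - <<'E'
from h import *
f=lambda a,o:(np.array(a)+.5)/4-.5+o
sc=f([[367,70],[285,101],[202,137],[117,171]],[205,215]); sd=f([[103,92],[166,128],[233,169],[302,210]],[280,265])
A,B=P('scene'),P('side')
X=cv2.triangulatePoints(A,B,sc.T,sd.T); X=(X[:3]/X[3]).T*1000
print(X.round(1)); print(np.linalg.norm(np.diff(X,axis=0),axis=1).round(1))
a=np.array([plane(A,p,.0405) for p in sc])*1000; b=np.array([plane(B,p,.0405) for p in sd])*1000
print(a.round(1)); print(b.round(1))
m=np.where(np.arange(4)[:,None]==1,b,(a+b)/2); i=np.arange(4)-1.5
s=(i@(m-m.mean(0)))/(i@i); print('pitch',np.linalg.norm(s),'fit',(m.mean(0)+i[:,None]*s).round(1).tolist())
yw=np.degrees(np.arctan2(-s[1],-s[0])); print('left dir deg',yw)
o=get_obs();R=np.array(o['eef_rot']);print(o['time'],o['ee_pos'],R.round(4).tolist())
E
```

```text
[[ 483.3   17.6   40.5]
 [ 487.1  -28.3   41.9]
 [ 491.7  -74.2   40.4]
 [ 495.7 -120.    40.5]]
[46.1 46.2 45.9]
[[ 483.1   17.8]
 [ 486.1  -28. ]
 [ 491.7  -74.2]
 [ 495.7 -120. ]]
[[ 483.4   17.4]
 [ 488.2  -27.4]
 [ 491.6  -74.4]
 [ 495.7 -119.9]]
pitch 46.143982380074185 fit [[483.6, 17.9], [487.6, -28.0], [491.7, -74.0], [495.8, -119.9]]
left dir deg 95.07809701781696
0.1 [0.19028598 0.54200134 0.21372373] [[-0.9435, 0.3314, -0.0009], [0.3314, 0.9435, -0.0015], [0.0003, -0.0017, -1.0]]
```

The triangulation agrees with the given pitch (46.1 mm) and height (40.5 mm). The plan is to shut the fingers, turn tool y along the key row, and move over the units key in two hops.

{"name": "arm_command", "arguments": {
  "deltas": [
    {"xyz": [0, 0, -0.1], "yaw": 0, "claw": 0},
    {"xyz": [-0.6, -0.6, -0.1], "yaw": -0.1355, "claw": 0},
    {"xyz": [-0.6, -0.6, -0.1], "yaw": -0.1355, "claw": 0},
    {"xyz": [-0.6, -0.6, -0.1], "yaw": -0.1355, "claw": 0},
    {"xyz": [-0.6, -0.6, -0.1], "yaw": -0.1355, "claw": 0},
    {"xyz": [-0.6, -0.6, -0.1], "yaw": -0.1355, "claw": 0},
    {"xyz": [-0.6, -0.6, -0.1], "yaw": -0.1355, "claw": 0},
    {"xyz": [-0.6, -0.6, -0.1], "yaw": -0.1355, "claw": 0},
    {"xyz": [-0.6, -0.6, -0.1], "yaw": -0.1355, "claw": 0},
    {"xyz": [-0.6, -0.6, -0.1], "yaw": -0.1355, "claw": 0},
    {"xyz": [-0.6, -0.6, -0.1], "yaw": -0.1355, "claw": 0},
    {"xyz": [-0.6, -0.6, -0.1], "yaw": -0.1355, "claw": 0},
    {"xyz": [-0.6, -0.6, -0.1], "yaw": -0.1355, "claw": 0},
    {"xyz": [-0.6, -0.6, -0.1], "yaw": -0.1355, "claw": 0}
  ],
  "newtons": 10
}}

```text
time: 1.27
ee_pos: [0.3368, 0.2376, 0.2545]
eef_rot: [[-0.996, -0.09, -0.001], [-0.09, 0.996, 0.0], [0.0, 0.0, -1.0]]
ft_force: [-0.8, 0.3, -0.3]
gripper_width: 0.0011
grasp_force: 0.0
```

```bash
cat >> h.py <<'E'
K=dict(tare=(.4836,.0179),timer=(.4876,-.028),units=(.4917,-.074))
def go(k,z):
    o=get_obs(); R=np.array(o['eef_rot']); d=np.array([*K[k],z])-o['ee_pos']
    print('t',o['time'],'p',np.round(o['ee_pos'],4),'F',np.round(o['ft_force'],2),'w',round(o['gripper_width'],4))
    print('xyz shares',np.round(R.T@d/.4,4),'y angle',np.degrees(np.arctan2(R[1,1],R[0,1])).round(2),'tilt',R[:2,2].round(4))
E
python3 -c "
from h import *
go('units',.075)"
```

```text
t 1.2667 p [0.3368 0.2376 0.2545] F [-0.77  0.28 -0.29] w 0.0011
xyz shares [-0.3159 -0.8107  0.4483] y angle 95.15 tilt [-0.0005  0.0002]
```

{"name": "arm_command", "arguments": {
  "deltas": [
    {"xyz": [-0.316, -0.81, 0], "yaw": 0, "claw": 0},
    {"xyz": [-0.316, -0.81, 0], "yaw": 0, "claw": 0},
    {"xyz": [-0.316, -0.81, 0], "yaw": 0, "claw": 0},
    {"xyz": [-0.316, -0.81, 0], "yaw": 0, "claw": 0},
    {"xyz": [-0.316, -0.81, 0], "yaw": 0, "claw": 0},
    {"xyz": [-0.316, -0.81, 0], "yaw": 0, "claw": 0},
    {"xyz": [-0.316, -0.81, 0], "yaw": 0, "claw": 0},
    {"xyz": [-0.316, -0.81, 0], "yaw": 0, "claw": 0},
    {"xyz": [-0.316, -0.81, 0], "yaw": 0, "claw": 0},
    {"xyz": [-0.316, -0.81, 0.1], "yaw": 0, "claw": 0},
    {"xyz": [-0.316, -0.81, 0.2], "yaw": 0, "claw": 0},
    {"xyz": [-0.316, -0.81, 0.28], "yaw": 0, "claw": 0},
    {"xyz": [-0.316, -0.81, 0.36], "yaw": 0, "claw": 0},
    {"xyz": [-0.316, -0.81, 0.4], "yaw": 0, "claw": 0},
    {"xyz": [-0.316, -0.81, 0.425], "yaw": 0, "claw": 0},
    {"xyz": [-0.316, -0.81, 0.425], "yaw": 0, "claw": 0},
    {"xyz": [-0.316, -0.81, 0.425], "yaw": 0, "claw": 0}
  ]
}}

```text
time: 2.68
ee_pos: [0.4923, -0.0744, 0.0851]
eef_rot: [[-0.996, -0.089, 0.0], [-0.089, 0.996, -0.0], [-0.0, -0.0, -1.0]]
ft_force: [0.7, 0.2, 0.9]
gripper_width: 0.0007
grasp_force: 0.0
```

Run:
```python
from h import *
go('units',.0422)
a=optics.camera('scene')[170:290,200:340]; b=optics.camera('side')[225:345,270:410]
f=lambda i:cv2.resize(i[:,:,::-1],(560,480),interpolation=cv2.INTER_CUBIC)
cv2.imwrite('pics/c1.png',cv2.resize(np.hstack([f(a),f(b)]),(800,343)))
```

```text
t 2.6833 p [ 0.4923 -0.0744  0.0851] F [0.68 0.23 0.87] w 0.0007
xyz shares [0.0015 0.0012 0.1073] y angle 95.11 tilt [ 0.0004 -0.    ]
```

View pics/c1.png

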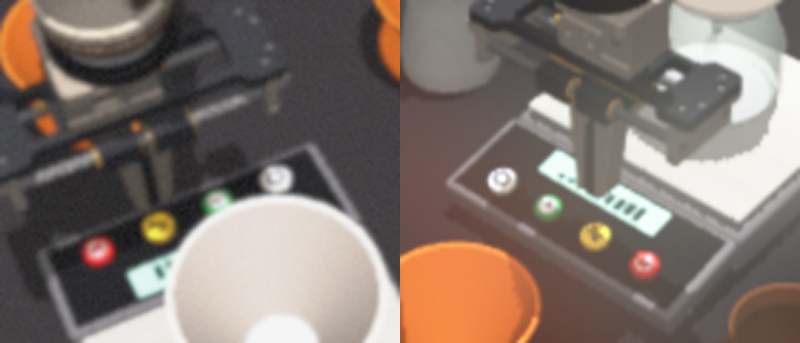

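The fingertips sit above the yellow key in both crops (scene tip near (150,200), side tip near (597,192)). Now I'll lower slowly, watching the force.

{"name": "arm_command", "arguments": {
  "deltas": [
    {"xyz": [0.0015, 0.001, 0.04], "yaw": 0, "claw": 0},
    {"xyz": [0.0015, 0.001, 0.07], "yaw": 0, "claw": 0},
    {"xyz": [0.0015, 0.001, 0.09], "yaw": 0, "claw": 0},
    {"xyz": [0.0015, 0.001, 0.1], "yaw": 0, "claw": 0},
    {"xyz": [0.0015, 0.001, 0.1], "yaw": 0, "claw": 0},
    {"xyz": [0.0015, 0.001, 0.1], "yaw": 0, "claw": 0},
    {"xyz": [0.0015, 0.001, 0.1], "yaw": 0, "claw": 0}
  ]
}}

```text
time: 3.37
ee_pos: [0.4919, -0.0751, 0.0455]
eef_rot: [[-0.996, -0.088, 0.002], [-0.088, 0.996, -0.001], [-0.001, -0.001, -1.0]]
ft_force: [0.3, -0.4, -1.0]
gripper_width: 0.0001
grasp_force: 0.0
```

```bash
python3 -c "
from h import *
go('units',.0422)"
```

```text
t 3.3667 p [ 0.4919 -0.0751  0.0455] F [ 0.26 -0.37 -0.96] w 0.0001
xyz shares [0.0004 0.0028 0.0083] y angle 95.03 tilt [ 0.0015 -0.0006]
```

{"name": "arm_command", "arguments": {
  "deltas": [
    {"xyz": [0, 0.001, 0.005], "yaw": 0, "claw": 0},
    {"xyz": [0, 0.001, 0.01], "yaw": 0, "claw": 0},
    {"xyz": [0, 0.001, 0.0125], "yaw": 0, "claw": 0},
    {"xyz": [0, 0.001, 0.014], "yaw": 0, "claw": 0},
    {"xyz": [0, 0.001, 0.014], "yaw": 0, "claw": 0}
  ]
}}

```text
time: 3.78
ee_pos: [0.4921, -0.0747, 0.0396]
eef_rot: [[-0.996, -0.088, 0.002], [-0.088, 0.996, -0.001], [-0.002, -0.001, -1.0]]
ft_force: [1.8, 0.1, 2.8]
gripper_width: 0.0007
grasp_force: 1.4
```

{"name": "arm_command", "arguments": {
  "deltas": [
    {"xyz": [0, 0, 0.002], "yaw": 0, "claw": 0},
    {"xyz": [0, 0, 0.0025], "yaw": 0, "claw": 0},
    {"xyz": [0, 0, 0.0025], "yaw": 0, "claw": 0}
  ]
}}

```text
time: 4.03
ee_pos: [0.4918, -0.0747, 0.0384]
eef_rot: [[-0.996, -0.088, 0.001], [-0.088, 0.996, -0.001], [-0.001, -0.001, -1.0]]
ft_force: [2.3, 0.4, 4.1]
gripper_width: 0.0006
grasp_force: 1.8
```

{"name": "arm_command", "arguments": {
  "deltas": [
    {"xyz": [0, 0, 0.001], "yaw": 0, "claw": 0},
    {"xyz": [0, 0, 0.001], "yaw": 0, "claw": 0},
    {"xyz": [0, 0, 0.001], "yaw": 0, "claw": 0}
  ]
}}

```text
time: 4.28
ee_pos: [0.4915, -0.0746, 0.0379]
eef_rot: [[-0.996, -0.088, 0.001], [-0.088, 0.996, -0.0], [-0.001, -0.0, -1.0]]
ft_force: [2.2, -0.1, 4.3]
gripper_width: 0.0005
grasp_force: 1.9
```

Run:
```python
from h import *
F=[]
a=optics.camera('scene')[200:290,205:325]; b=optics.camera('side')[255:345,280:400]
for i in range(4): optics.camera('scene'); F.append(get_obs()['ft_force'])
print(np.mean(F,0),np.round(np.array(F)[:,2],2))
f=lambda i:cv2.resize(i[:,:,::-1],(400,300),interpolation=cv2.INTER_CUBIC)
cv2.imwrite('pics/c2.png',np.hstack([f(a),f(b)]))
```

```text
[ 2.35264968 -0.85089297  4.13662429] [2.8  4.96 4.24 4.54]
```

View pics/c2.png

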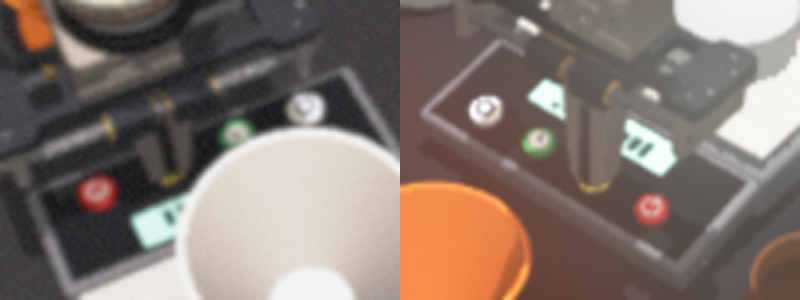

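The fingertips are on the yellow key (scene (170,178), side (595,187)), with red, green and white clear. The force is about 4.2 N, so the key is in. Next I'll lift and move 92 mm left to tare.

{"name": "arm_command", "arguments": {
  "deltas": [
    {"xyz": [0, 0, -0.03], "yaw": 0, "claw": 0},
    {"xyz": [0, 0, -0.075], "yaw": 0, "claw": 0},
    {"xyz": [0, 0, -0.075], "yaw": 0, "claw": 0},
    {"xyz": [0, 0.1, -0.075], "yaw": 0, "claw": 0},
    {"xyz": [0, 0.18, -0.075], "yaw": 0, "claw": 0},
    {"xyz": [0, 0.23, -0.075], "yaw": 0, "claw": 0},
    {"xyz": [0, 0.23, -0.075], "yaw": 0, "claw": 0},
    {"xyz": [0, 0.23, -0.075], "yaw": 0, "claw": 0},
    {"xyz": [0, 0.23, -0.05], "yaw": 0, "claw": 0},
    {"xyz": [0, 0.23, -0.03], "yaw": 0, "claw": 0},
    {"xyz": [0, 0.23, -0.02], "yaw": 0, "claw": 0},
    {"xyz": [0, 0.23, -0.02], "yaw": 0, "claw": 0},
    {"xyz": [0, 0.23, -0.02], "yaw": 0, "claw": 0}
  ]
}}

```text
time: 5.67
ee_pos: [0.4826, 0.0167, 0.0449]
eef_rot: [[-0.996, -0.087, -0.001], [-0.087, 0.996, 0.0], [0.001, 0.0, -1.0]]
ft_force: [0.5, 0.5, 0.1]
gripper_width: 0.0002
grasp_force: 0.0
```

Run:
```python
from h import *
go('tare',.038)
a=optics.camera('scene')[200:290,205:325]; b=optics.camera('side')[255:345,280:400]
f=lambda i:cv2.resize(i[:,:,::-1],(400,300),interpolation=cv2.INTER_CUBIC)
cv2.imwrite('pics/c3.png',np.hstack([f(a),f(b)]))
```

```text
t 5.6667 p [0.4826 0.0167 0.0449] F [0.52 0.51 0.1 ] w 0.0002
xyz shares [-0.0028  0.0026  0.0172] y angle 94.98 tilt [-0.0015  0.0002]
```

View pics/c3.png

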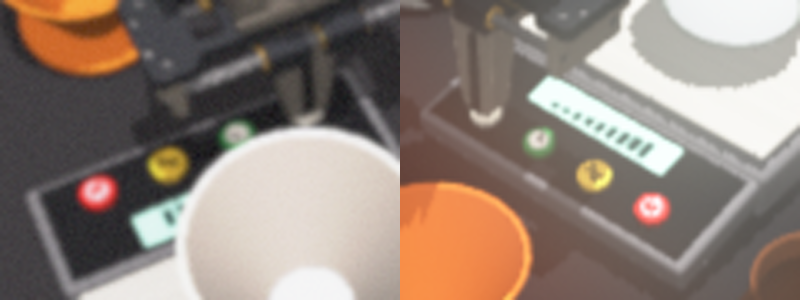

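The fingers are over the white key (scene (310,115), side (487,117)), and the yellow key is up again. I'll press tare to the same depth.

{"name": "arm_command", "arguments": {
  "deltas": [
    {"xyz": [-0.001, 0.001, 0.005], "yaw": 0, "claw": 0},
    {"xyz": [-0.001, 0.001, 0.01], "yaw": 0, "claw": 0},
    {"xyz": [-0.001, 0.001, 0.0135], "yaw": 0, "claw": 0},
    {"xyz": [-0.001, 0.001, 0.016], "yaw": 0, "claw": 0},
    {"xyz": [-0.001, 0.001, 0.018], "yaw": 0, "claw": 0},
    {"xyz": [-0.001, 0.001, 0.019], "yaw": 0, "claw": 0},
    {"xyz": [-0.001, 0.001, 0.019], "yaw": 0, "claw": 0},
    {"xyz": [-0.001, 0.001, 0.019], "yaw": 0, "claw": 0}
  ]
}}

```text
time: 6.43
ee_pos: [0.4843, 0.0176, 0.0386]
eef_rot: [[-0.996, -0.088, 0.002], [-0.088, 0.996, -0.0], [-0.002, -0.0, -1.0]]
ft_force: [2.1, -0.3, 3.8]
gripper_width: 0.0004
grasp_force: 1.8
```

{"name": "arm_command", "arguments": {
  "deltas": [
    {"xyz": [0, 0, 0.001], "yaw": 0, "claw": 0},
    {"xyz": [0, 0, 0.001], "yaw": 0, "claw": 0},
    {"xyz": [0, 0, 0.001], "yaw": 0, "claw": 0}
  ]
}}

```text
time: 6.68
ee_pos: [0.4839, 0.0176, 0.0379]
eef_rot: [[-0.996, -0.088, 0.001], [-0.088, 0.996, -0.0], [-0.001, -0.0, -1.0]]
ft_force: [2.4, -0.1, 4.6]
gripper_width: 0.0005
grasp_force: 2.0
```

Tare is in, with the same depth and force as the units key. Next is the timer key, 46 mm to the right.

{"name": "arm_command", "arguments": {
  "deltas": [
    {"xyz": [0, 0, -0.03], "yaw": 0, "claw": 0},
    {"xyz": [0, 0, -0.075], "yaw": 0, "claw": 0},
    {"xyz": [0, 0, -0.075], "yaw": 0, "claw": 0},
    {"xyz": [0, -0.06, -0.075], "yaw": 0, "claw": 0},
    {"xyz": [0, -0.1, -0.075], "yaw": 0, "claw": 0},
    {"xyz": [0, -0.115, -0.075], "yaw": 0, "claw": 0},
    {"xyz": [0, -0.115, -0.075], "yaw": 0, "claw": 0},
    {"xyz": [0, -0.115, -0.075], "yaw": 0, "claw": 0},
    {"xyz": [0, -0.115, -0.05], "yaw": 0, "claw": 0},
    {"xyz": [0, -0.115, -0.03], "yaw": 0, "claw": 0},
    {"xyz": [0, -0.115, -0.02], "yaw": 0, "claw": 0},
    {"xyz": [0, -0.115, -0.02], "yaw": 0, "claw": 0},
    {"xyz": [0, -0.115, -0.02], "yaw": 0, "claw": 0}
  ]
}}

```text
time: 7.77
ee_pos: [0.4869, -0.0277, 0.0449]
eef_rot: [[-0.996, -0.088, -0.001], [-0.088, 0.996, 0.0], [0.001, 0.001, -1.0]]
ft_force: [0.2, 0.3, 0.1]
gripper_width: 0.0003
grasp_force: 0.0
```

Run:
```python
from h import *
go('timer',.038)
a=optics.camera('scene')[200:290,205:325]; b=optics.camera('side')[255:345,280:400]
f=lambda i:cv2.resize(i[:,:,::-1],(400,300),interpolation=cv2.INTER_CUBIC)
cv2.imwrite('pics/c4.png',np.hstack([f(a),f(b)]))
```

```text
t 7.7667 p [ 0.4869 -0.0277  0.0449] F [0.23 0.25 0.14] w 0.0003
xyz shares [-0.0016 -0.001   0.0173] y angle 95.06 tilt [-0.0013  0.0005]
```

View pics/c4.png

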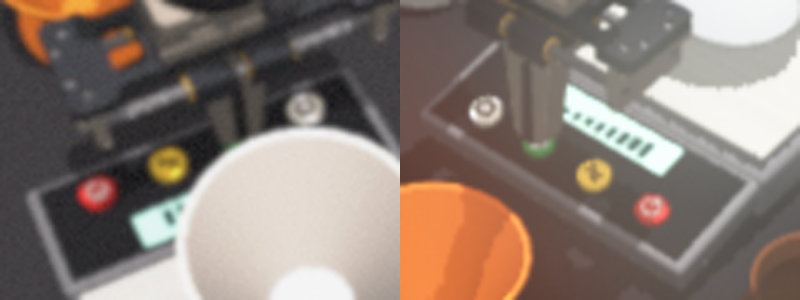

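The fingers are over the green key (side (538,145)). White, yellow and red are all up, and the scale hasn't moved. I'll press the timer now.

{"name": "arm_command", "arguments": {
  "deltas": [
    {"xyz": [0, 0, 0.005], "yaw": 0, "claw": 0},
    {"xyz": [0, 0, 0.01], "yaw": 0, "claw": 0},
    {"xyz": [0, 0, 0.0135], "yaw": 0, "claw": 0},
    {"xyz": [0, 0, 0.016], "yaw": 0, "claw": 0},
    {"xyz": [0, 0, 0.018], "yaw": 0, "claw": 0},
    {"xyz": [0, 0, 0.019], "yaw": 0, "claw": 0},
    {"xyz": [0, 0, 0.019], "yaw": 0, "claw": 0},
    {"xyz": [0, 0, 0.019], "yaw": 0, "claw": 0}
  ]
}}

```text
time: 8.53
ee_pos: [0.4883, -0.0283, 0.0386]
eef_rot: [[-0.996, -0.088, 0.002], [-0.088, 0.996, -0.0], [-0.002, -0.0, -1.0]]
ft_force: [2.5, 0.8, 4.1]
gripper_width: 0.0003
grasp_force: 1.8
```

{"name": "arm_command", "arguments": {
  "deltas": [
    {"xyz": [0, 0, 0.001], "yaw": 0, "claw": 0},
    {"xyz": [0, 0, 0.001], "yaw": 0, "claw": 0},
    {"xyz": [0, 0, 0.001], "yaw": 0, "claw": 0}
  ]
}}

```text
time: 8.78
ee_pos: [0.4879, -0.0284, 0.0379]
eef_rot: [[-0.996, -0.088, 0.001], [-0.088, 0.996, -0.0], [-0.001, -0.001, -1.0]]
ft_force: [3.3, -0.2, 4.6]
gripper_width: 0.0006
grasp_force: 2.0
```

Timer is in. I'll lift well clear and settle.

{"name": "arm_command", "arguments": {
  "deltas": [
    {"xyz": [0, 0, -0.03], "yaw": 0, "claw": 0},
    {"xyz": [0, 0, -0.1], "yaw": 0, "claw": 0},
    {"xyz": [0, 0, -0.2], "yaw": 0, "claw": 0},
    {"xyz": [0.1, 0, -0.28], "yaw": 0, "claw": 0},
    {"xyz": [0.1, 0, -0.3], "yaw": 0, "claw": 0},
    {"xyz": [0.1, 0, -0.3], "yaw": 0, "claw": 0},
    {"xyz": [0.1, 0, -0.3], "yaw": 0, "claw": 0},
    {"xyz": [0.1, 0, -0.3], "yaw": 0, "claw": 0},
    {"xyz": [0.1, 0, -0.3], "yaw": 0, "claw": 0},
    {"xyz": [0.1, 0, -0.3], "yaw": 0, "claw": 0}
  ]
}}

```text
time: 9.62
ee_pos: [0.447, -0.0313, 0.1559]
eef_rot: [[-0.996, -0.088, -0.003], [-0.088, 0.996, 0.001], [0.003, 0.001, -1.0]]
ft_force: [-0.2, 0.1, -0.0]
gripper_width: 0.0005
grasp_force: 0.0
```

Run:
```python
from h import *
b=optics.camera('side')[:,:,::-1]; cv2.imwrite('pics/end.png',np.hstack([cv2.resize(b[150:345,230:490],(800,600),interpolation=cv2.INTER_CUBIC)]))
```

```text
(no output)
```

View pics/end.png

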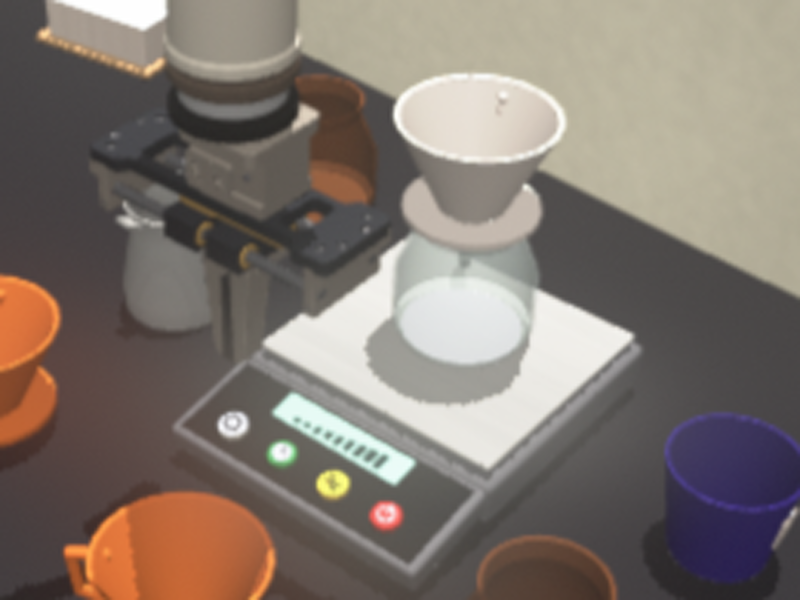

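All four keys are up: white (233,424), green (282,453), yellow (332,484) and red (386,515). Everything is standing as it was, and the gripper is clear.

```bash
python3 -c "
from h import *
print(robot.hand_in())"
```

```text
the job is handed in; nothing more can be done
None
```

I tapped the units, tare and timer keys in that order, each with about 4–5 N; the last picture showed all four keys up, nothing visibly moved and the gripper clear, and the job is handed in (no verdict was returned).

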